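# Hold a tonometer tester at its third click

### The job

Run the force check on the tester: stand the larger, brass check weight upright on the round sprung pan, centred inside the dark ring, lowering it gently so that the pan is never driven down to its stop, and let go of it. Then grip the black knob and turn it clockwise, counting the clicks from its rest, to the third click and not on to the fourth. The knob springs back if released, so finish while still holding it at the third click, with the weight left on the pan and the small weight, drop bottle and lens case undisturbed.

Things in the scene. Friction and masses are not known exactly. Their poses are not given: they have to be found in the camera images.
- tester: Grey force tester, fixed to the table: a box 170 mm (its x) by 280 mm (its y), its flat top 55 mm above the table. Origin on the table under its centre, z up. The steel pan is centred 75 mm along its -y, the black knob 75 mm along its +y.
- weight: The larger check weight, brass, 300 g: a round body 36 mm across and 36 mm high, above it a thin neck and a head 22 mm across; 56 mm high in all. Origin at the centre of its underside, z up. Stands on the table at the start, to the left or right of the tester; can be gripped across the body.
- pan_top (a point): Centre of the upper face of the sprung steel pan (a disc 90 mm across, 4 mm thick, on a stem), 82.5 mm above the table when unloaded. A thin dark ring of 52 mm inner diameter is marked around it.
- pan (a joint): How far the pan is pushed down, m: 0 unloaded, about 0.0063 under the brass weight at rest, 0.016 at its bottom stop. Spring 400 N/m with a little preload.
- knob_grip (a point): Point on the knob's vertical axis at the height to grip, 93 mm above the table. Black knob: a disc 50 mm across carrying an upright bar 48 mm long, 14 mm thick, 36 mm high (foot 69 mm, top 105 mm above the table); pinch it firmly (25 N or more) across its thickness from above. x along the bar, y across it, z up; a white pointer line marks its -x end.
- knob (a joint): Knob angle, rad, clockwise from above: 0 at rest on its stop (bar along the tester's x, pointer to -x). A click, and a black dial tick, every 0.419 (24 deg): third at 1.257, fourth 1.676; hard stop 2.26. Torque 0.045 Nm at rest rising to 0.062 at the third click, plus a ripple of 0.03 to 0.04: stiff just after a click, light just before the next. Let go, it springs back to 0.
- small_weight: Small steel check weight, 24 mm across, 42 mm high, origin at the centre of its underside. Leave alone.
- drops: White eye-drop bottle with blue label and cap, 30 mm across, 70 mm high, origin at the centre of its underside. Leave alone.
- lens_case: Closed black lens case, 100 by 140 by 30 mm, origin at the centre of its underside. Leave alone.

How it is judged:
On the way, in this order (a step that is already met when the one before it is completed fails the run):
1. the brass weight stands free and centred on the pan, the knob still at rest (horizontal distance between weight and pan_top below 0.008 m and angle between weight's own z axis and vertical below 0.1 rad and value of joint pan between 0.004 and 0.009 m and contact force between the fingers and weight below 0.1 N and value of joint knob below 0.2 rad), for 0.3 s.
2. the knob, gripped, is turned past the first click (value of joint knob above 0.5 rad and contact force between the fingers and knob above 1 N), for 0.05 s.
At the end, for the whole second after the job is handed in: The brass weight stands upright, untouched and at rest on the pan, its centre within 8 mm of the pan's, the pan sunk 4 to 9 mm by its weight; the knob is at the third click (1.257 rad, within 0.13) and held there by the fingers (more than 1 N) through the last second (horizontal distance between weight and pan_top below 0.008 m and angle between weight's own z axis and vertical below 0.1 rad and value of joint pan between 0.004 and 0.009 m and contact force between the fingers and weight below 0.1 N and value of joint knob between 1.1267 and 1.3867 rad and contact force between the fingers and knob above 1 N and linear speed of weight below 0.02 m/s); the arm keeps its last pose, push and grip.
It fails at once if the pan is driven down to its stop (value of joint pan above 0.0155 m).
It fails at once if the knob is turned on towards the fourth click (value of joint knob above 1.52 rad).
It fails at once if the knob is turned before the weight is on the pan (value of joint knob above 0.35 rad and horizontal distance between weight and pan_top above 0.03 m).
It fails at once if a bystander is disturbed (distance of any of small_weight, drops, lens_case from where it was at the start of the episode above 0.02 m).
It also fails if it takes over 59 s, if anything falls off the work surface, if the arm or the gripper's body presses on something with over 40 N, if the wrist force passes 120 N, or if a joint passes its speed limit or range.

### The arm

A 7-joint arm with a two-finger parallel gripper is mounted at the origin on the work surface. World frame = base frame: x ahead of the robot, y to its left, z up, the work surface at z = 0. Lengths are in m, angles in rad, forces in N, time in s.
With the tool pointing down it reaches from about 0.4 to 0.875 m from the base axis. Payload 6.5 kg.
Tool frame: the origin (TCP) lies between the finger pads; the fingertips stand 14 mm ahead of it and the grasp point (between the pads) lies 5 mm behind it; z points along the fingers, y is the line along which they close (so a half turn about z gives the same grasp; the last joint's range is limited). The gripper opens to 88 mm and grips with 3 to 60 N. Pads are 18 mm wide; open, the fingers measure 123 mm over their backs; the gripper's body (75 mm by 187 mm) begins 45 mm behind the grasp point.
Start: joints at [1.156, 0.536, -0.004, 1.538, 0.003, 1.067, -0.071], TCP at [0.222, -0.611, 0.214] pointing down, gripper open.
Joint ranges: [-2.7, 2.7], [-0.37, 2.16], [-1.27, 1.26], [0.24, 2.4], [-1.31, 4.45], [0.19, 1.91], [-2.76, 2.76]. Speed limits (rad/s): [2.39, 2.39, 3.14, 3.14, 3.14, 3.14, 3.14].

### API

Orientations are given as a rotation vector (axis times angle).
In Python, from plant import env gives the robot as it stands.
- The arm moves only by the tool arm_command, never from a script. Its argument "series" is a list of rows, each an object of numbers: "rx", "ry", "rz": the turn, a rotation vector about the tool's x, y, z in degrees; "dx", "dy", "dz": the shift along the tool's x, y, z in cm; "jaw": the opening, from 0 (shut) to 1 (fully open). In form: [{"rx": .., "ry": .., "rz": .., "dx": .., "dy": .., "dz": .., "jaw": ..}, ...]. A call has 1 to 20 rows; each row shifts and turns the commanded pose from where the row before left it, along the tool's axes as they then stand; what a row does not reach is not made up. A row lasts 1/10 s, in which the tool goes at most 50 mm and 8.59 degrees, less where a joint would pass 70% of its speed; a pose out of reach is approached as far as the arm can. A call is refused whole if a number of a shift passes 5 or a number of a turn 8.59, either way. A call with a gripper value outside its range is refused whole. The fingers move at their own pace and stop on an object; the grip force is fixed at half the most. Time passes only in rows, so rows that do not move let the fingers close. It gives the time, the measured TCP pose, the force, the opening and the grip force at its end, in the units of the state.
- env.observe(): the state, without advancing time (a new reading comes with each control period).
- env.camera(name): name is "scene" or "side" or "wrist"; returns (picture, depth): 384x512x3 uint8, blue, green, red; 384x512 float32, m along the optical axis (not along the pixel's ray), 0 where there is no reading.
- env.calibration(name): a dict with "fov_y" (degrees; the focal length in pixels is half the picture's height over the tangent of half this angle, whatever the lens; pixels are square), "cx", "cy" (the principal point, pixels), "position" and "attitude" of the camera in the world; the wrist camera has in their place "tool_from_camera" (4x4, takes a point from camera to tool coordinates, whose origin is the TCP and whose axes are the flange's). Camera axes: x right, y down, z forward; pixel columns grow to the right and rows downward; lengths in m; the calibration is good to about 2 mm. A picture is of the moment at which its call begins: read the wrist's pose just before it. calibration takes no time and is no camera call.
- env.close_job(): hands the job in; it is judged then, once.
The state is a dict: "clock": time; "qpos": joint angles; "qd": joint speeds; "joint_efforts": joint torques, N m; "eef_pos": TCP position; "orientation": TCP orientation; "wrist_force": force on the tool from outside, world axes, zero at the start; "ft_torque": the same for the moment, N m; "gripper_width": opening from 0.0 (shut) to 1.0 (fully open); "grip_force": force on a finger pad.
Only numpy, scipy, OpenCV 4.12 (cv2) and the standard library are available. Lean on these libraries where they do the work, as an engineer would, in place of code of your own. Each camera call takes 0.05 s, during which the arm holds its last target. There are 200 camera calls.

## Working session

There is one attempt and no reset: what is moved stays moved. The work goes in short steps, Python scripts to look and compute and a tool call to move; the robot and the scene stay as the last step left them, time stands still between calls to the robot, and variables do not carry over. Pictures are saved under pics/ and viewed, at most 10 in all, crops included, and the job is handed in when it is done.

Besides the shell and the picture viewer there is one more tool, called after ">>>" as name(argument=value, ...), one argument or row to a line, values as JSON. arm_command: Moves the arm, as the interface text tells. Its arguments: {"type":"object","properties":{"series":{"type":"array"}},"required":["series"]}

```bash
ls; mkdir -p pics
cat > h.py <<'E'
from plant import env
import numpy as np, cv2
from scipy.spatial.transform import Rotation as R
def K(name):
    c=env.calibration(name); f=192/np.tan(np.radians(c["fov_y"])/2); return c,f
def cloud(name):
    s=env.observe(); im,d=env.camera(name); c,f=K(name)
    v,u=np.mgrid[:384,:512]
    P=np.stack([(u-c["cx"])/f*d,(v-c["cy"])/f*d,d],-1)
    if name=="wrist":
        T=np.array(c["tool_from_camera"]); P=P@T[:3,:3].T+T[:3,3]
        P=P@R.from_rotvec(s["orientation"]).as_matrix().T+s["eef_pos"]
    else:
        a=np.array(c["attitude"]); M=a if a.shape==(3,3) else R.from_rotvec(a).as_matrix() if a.size==3 else None
        P=P@M.T+np.array(c["position"])
    P[d==0]=np.nan
    return im,P
E
python3 - <<'E'
from h import *
print(env.observe()); 
for n in("scene","side","wrist"): print(env.calibration(n))
a=[]
for n in("scene","side"):
    im,P=cloud(n); np.save(n+'.npy',P); cv2.imwrite(f'pics/{n}_raw.png',im); a.append(im)
cv2.imwrite('pics/a.png',cv2.resize(a[0],(800,600))); cv2.imwrite('pics/b.png',cv2.resize(a[1],(800,600)))
E
```

```text
pics
{'clock': 0.0, 'qpos': array([ 1.15582912,  0.53714315, -0.00442196,  1.53884814,  0.00263538,
        1.06731827, -0.07122506]), 'qd': array([ 4.30962351e-04, -1.21064581e-04, -1.07285378e-03, -1.04950615e-03,
       -1.14025360e-03, -6.89043859e-05, -1.98908342e-03]), 'joint_efforts': array([-4.85206219e-04, -5.70988333e+01,  9.90673564e-01, -2.51600486e+01,
       -5.61994978e-02,  1.81268225e-02,  1.87931423e-04]), 'eef_pos': array([ 0.22186948, -0.61026914,  0.21356395]), 'orientation': array([-3.09230841e+00, -5.44860380e-01,  7.19577659e-04]), 'wrist_force': array([-0.18740385,  0.25654034,  0.37160701]), 'ft_torque': array([ 0.02679239,  0.04549408, -0.00628964]), 'grip_force': 0.0, 'gripper_width': 1.0010666388335394}
{'fov_y': 53.58514035474095, 'cx': 254.3066007335404, 'cy': 192.41078092696426, 'position': array([1.12328816, 0.08645408, 0.90424974]), 'attitude': array([-1.75112017, -2.04486243,  0.6178156 ])}
{'fov_y': 53.18674134220049, 'cx': 259.4466863107379, 'cy': 193.64079583567587, 'position': array([0.11255162, 0.69048199, 0.58259656]), 'attitude': array([-0.71038706,  2.38364779, -1.40454658])}
{'fov_y': 66.2268962708446, 'cx': 254.1490201629356, 'cy': 191.6087539939109, 'tool_from_camera': array([[ 3.35875062e-04, -9.56096457e-01, -2.93051960e-01,
         7.53484437e-02],
       [ 9.99999944e-01,  3.21032715e-04,  9.87429025e-05,
        -1.57800154e-03],
       [-3.28472783e-07, -2.93051977e-01,  9.56096511e-01,
        -1.70833364e-01],
       [ 0.00000000e+00,  0.00000000e+00,  0.00000000e+00,
         1.00000000e+00]])}
```

View pics/a.png

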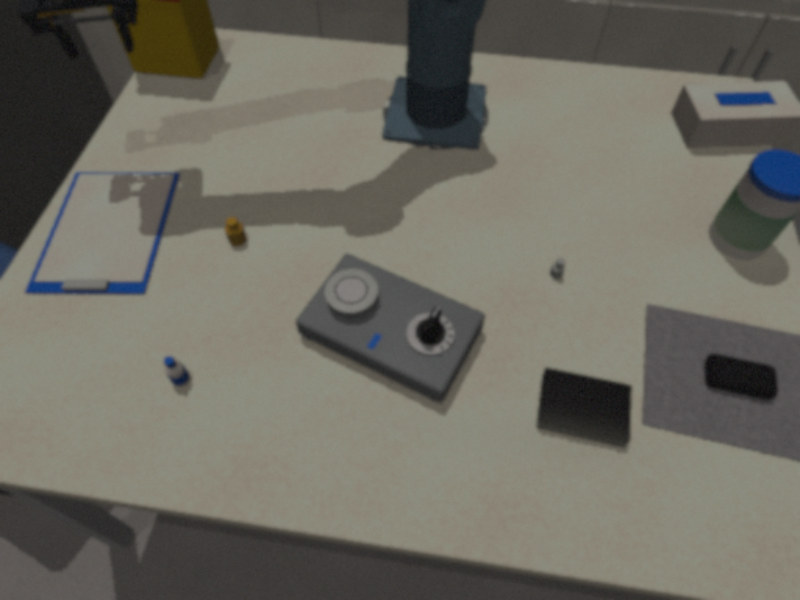

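View pics/b.png

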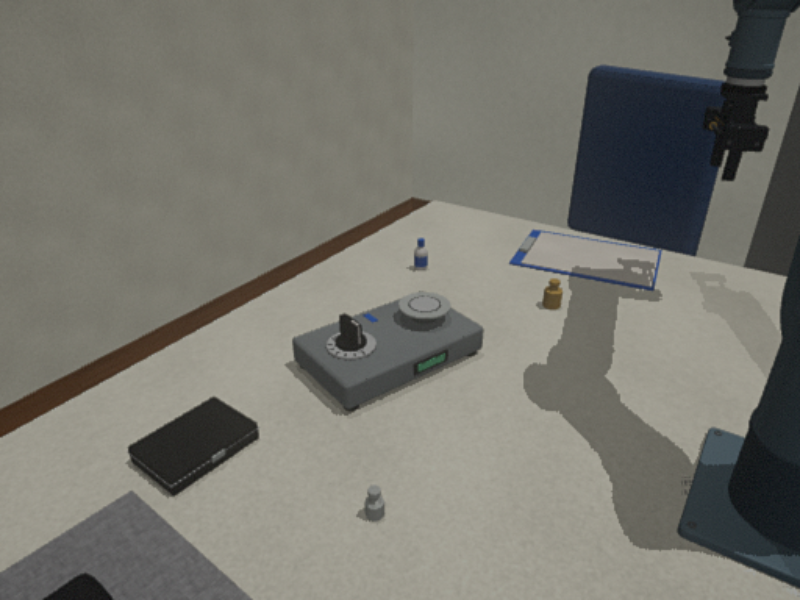

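The scene view shows the brass weight at about (235,230), the pan at (351,291), the knob at (431,330), the bottle at (175,370) and the small weight at (558,268). The lens case is at (585,405). The side view agrees with this layout. Next I measure the positions.

Run:
```python
from h import *
from scipy.optimize import least_squares
for n in("scene","side"):
    P=np.load(n+'.npy'); im=cv2.imread(f'pics/{n}_raw.png'); hsv=cv2.cvtColor(im,cv2.COLOR_BGR2HSV)
    z=P[...,2]; X=P[...,0];Y=P[...,1]
    print(n,'table z',np.nanmedian(z[(abs(X-.45)<.1)&(abs(Y)<.5)&(z<.02)]))
    r=(X>.3)&(X<.85)&(Y>-.45)&(Y<.45)
    o=(hsv[...,0]>10)&(hsv[...,0]<26)&(hsv[...,1]>130)&r&(z>.008)&(z<.07)
    q=P[o]; print('brass',len(q),q.min(0),q.max(0),np.median(q,0))
    # box top
    t=r&(z>.048)&(z<.06)&(X<.75)&(abs(Y+.05)<.25)
    lab=cv2.connectedComponentsWithStats(t.astype(np.uint8))
    i=1+np.argmax(lab[2][1:,4]); q=P[lab[1]==i]
    rect=cv2.minAreaRect(q[:,:2].astype(np.float32)); print('top',len(q),rect,q[:,2].mean(),cv2.boxPoints(rect).round(3).tolist())
    p=P[r&(z>.077)&(z<.088)]; 
    c0=np.array(rect[0]); 
    pan=p[(np.hypot(*(p[:,:2]-c0).T)<.14)&(p[:,1]<c0[1]-.02)]
    print('pan',len(pan),pan.mean(0),cv2.minEnclosingCircle(pan[:,:2].astype(np.float32)))
    k=P[r&(z>.09)&(z<.112)]; k=k[(np.hypot(*(k[:,:2]-c0).T)<.14)&(k[:,1]>c0[1]-.02)]
    if len(k)>3: print('knob',len(k),k.mean(0),cv2.minAreaRect(k[:,:2].astype(np.float32)))
```

```text
scene table z 0.0009171851880468429
brass 144 [ 0.41907787 -0.3504622   0.00860609] [ 0.45302387 -0.31986759  0.06010505] [ 0.44271894 -0.33289168  0.03733781]
top 4367 ((0.5990270972251892, -0.007332265377044678), (0.27980080246925354, 0.17066413164138794), 70.53738403320312) 0.05538717668562292 [[0.47200000286102295, -0.11100000143051147], [0.6330000162124634, -0.1679999977350235], [0.7260000109672546, 0.09600000083446503], [0.5649999976158142, 0.15299999713897705]]
pan 768 [ 0.57440864 -0.07730482  0.08292698] ((0.5729648470878601, -0.07779095321893692), 0.0457448773086071)
knob 124 [0.62648721 0.06384505 0.10330508] ((0.6236159801483154, 0.06368256360292435), (0.014394047670066357, 0.047876618802547455), 70.4906005859375)
side table z 0.0006643721466307317
brass 33 [ 0.41886644 -0.34580673  0.00830549] [ 0.4460488  -0.31970154  0.05915062] [ 0.42824712 -0.33191553  0.03857998]
top 2933 ((0.5971640944480896, -0.007553592324256897), (0.2793191373348236, 0.17158739268779755), 70.57002258300781) 0.055186833676182635 [[0.4699999988079071, -0.11100000143051147], [0.6320000290870667, -0.1679999977350235], [0.7250000238418579, 0.09600000083446503], [0.5630000233650208, 0.15299999713897705]]
pan 463 [ 0.57006825 -0.07598806  0.08292454] ((0.5719518065452576, -0.07852601259946823), 0.04608306661248207)
knob 130 [0.61837029 0.06628389 0.10052943] ((0.6211622357368469, 0.06291041523218155), (0.014884806238114834, 0.049878135323524475), 70.95189666748047)
```

>>> arm_command(
  series=[
    {"dx": 1,"dy": -0.6},
    {"dx": 2,"dy": -1.2},
    {"dx": 2.6,"dy": -1.6},
    {"dx": 2.6,"dy": -1.6},
    {"dx": 2.6,"dy": -1.6},
    {"dx": 2.6,"dy": -1.6},
    {"dx": 2.6,"dy": -1.6},
    {"dx": 2.6,"dy": -1.6},
    {"dx": 2.6,"dy": -1.6},
    {"dx": 2.6,"dy": -1.6},
    {"dx": 2.6,"dy": -1.6},
    {"dx": 2.0,"dy": -1.4},
    {"dx": 1.7,"dy": -1.0},
    {},
    {},
    {},
  ],
)

```text
validation failed for argument at $.se...
```

```bash
cat > tool.py <<'E'
from h import *
def to(p,label=''):
    s=env.observe(); M=R.from_rotvec(s["orientation"]).as_matrix()
    print(label,'eef',s["eef_pos"].round(4),'toolx',M[:,0].round(3),'tooly',M[:,1].round(3),'z',M[:,2].round(3),'shift cm',(M.T@(np.array(p)-s["eef_pos"])*100).round(2),'t',round(s["clock"],2),'q7',s["qpos"][6].round(2),'F',s['wrist_force'].round(1),'w',round(s['gripper_width'],3),s['grip_force'])
E
python3 - <<'E'
from tool import *
im,P=cloud('wrist'); cv2.imwrite('pics/c.png',im)
hsv=cv2.cvtColor(im,cv2.COLOR_BGR2HSV); z=P[...,2]
o=(hsv[...,0]>10)&(hsv[...,0]<26)&(hsv[...,1]>110)&(z>.004)&(z<.07)
for lo,hi in((.004,.04),(.03,.04),(.05,.065)):
    q=P[o&(z>lo)&(z<hi)]; print(len(q),cv2.minEnclosingCircle(q[:,:2].astype(np.float32)), q[:,2].max())
to([.436,-.334,.02])
E
```

```text
1490 ((-0.036897994577884674, -0.6573100090026855), 0.08800607919692993) 0.03998882332357476
600 ((-0.03638172149658203, -0.6568039655685425), 0.08752027153968811) 0.03998882332357476
723 ((-0.034767404198646545, -0.6377172470092773), 0.06857193261384964) 0.06497620272915988
 eef [ 0.222  -0.6104  0.2138] toolx [ 0.94   0.342 -0.   ] tooly [ 0.342 -0.94  -0.001] z [-0.001  0.001 -1.   ] shift cm [ 29.57 -18.63  19.4 ] t 0.15 q7 -0.07 F [ 0.7 -0.   0. ] w 0.997 0.0
```

View pics/c.png

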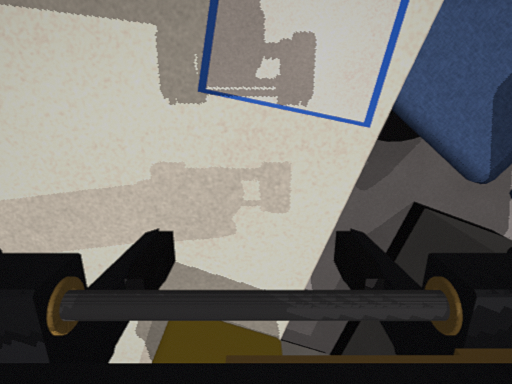

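The arm has not moved, because the move was refused. The rows probably need every field, so I'll send them complete. This picture is still the start pose: table edge, clipboard, and the fingers at (155,260) and (355,260).

>>> arm_command(
  series=[
    {"rx": 0,"ry": 0,"rz": 0,"dx": 1,"dy": -0.6,"dz": 0,"jaw": 1},
    {"rx": 0,"ry": 0,"rz": 0,"dx": 2,"dy": -1.2,"dz": 0,"jaw": 1},
    {"rx": 0,"ry": 0,"rz": 0,"dx": 2.6,"dy": -1.6,"dz": 0,"jaw": 1},
    {"rx": 0,"ry": 0,"rz": 0,"dx": 2.6,"dy": -1.6,"dz": 0,"jaw": 1},
    {"rx": 0,"ry": 0,"rz": 0,"dx": 2.6,"dy": -1.6,"dz": 0,"jaw": 1},
    {"rx": 0,"ry": 0,"rz": 0,"dx": 2.6,"dy": -1.6,"dz": 0,"jaw": 1},
    {"rx": 0,"ry": 0,"rz": 0,"dx": 2.6,"dy": -1.6,"dz": 0,"jaw": 1},
    {"rx": 0,"ry": 0,"rz": 0,"dx": 2.6,"dy": -1.6,"dz": 0,"jaw": 1},
    {"rx": 0,"ry": 0,"rz": 0,"dx": 2.6,"dy": -1.6,"dz": 0,"jaw": 1},
    {"rx": 0,"ry": 0,"rz": 0,"dx": 2.6,"dy": -1.6,"dz": 0,"jaw": 1},
    {"rx": 0,"ry": 0,"rz": 0,"dx": 2.6,"dy": -1.6,"dz": 0,"jaw": 1},
    {"rx": 0,"ry": 0,"rz": 0,"dx": 2,"dy": -1.4,"dz": 0,"jaw": 1},
    {"rx": 0,"ry": 0,"rz": 0,"dx": 1.2,"dy": -1,"dz": 0,"jaw": 1},
    {"rx": 0,"ry": 0,"rz": 0,"dx": 0,"dy": 0,"dz": 0,"jaw": 1},
    {"rx": 0,"ry": 0,"rz": 0,"dx": 0,"dy": 0,"dz": 0,"jaw": 1},
    {"rx": 0,"ry": 0,"rz": 0,"dx": 0,"dy": 0,"dz": 0,"jaw": 1},
  ],
)

```text
clock: 1.75
eef_pos: [0.4359, -0.3359, 0.2144]
orientation: [3.094, 0.543, -0.001]
wrist_force: [0.7, -0.5, 0.1]
gripper_width: 1.002
grip_force: 0.0
```

Run:
```python
from tool import *
im,P=cloud('wrist'); cv2.imwrite('pics/d.png',im)
hsv=cv2.cvtColor(im,cv2.COLOR_BGR2HSV); z=P[...,2]
o=(hsv[...,0]>10)&(hsv[...,0]<26)&(hsv[...,1]>110)&(np.hypot(P[...,0]-.436,P[...,1]+.335)<.05)
for lo,hi in((.004,.04),(.031,.039),(.05,.065)):
    q=P[o&(z>lo)&(z<hi)]; print(len(q),cv2.minEnclosingCircle(q[:,:2].astype(np.float32)), q[:,2].max())
to([.436,-.334,.02])
```

```text
416 ((0.43521353602409363, -0.3369332253932953), 0.017715532332658768) 0.03995055190345087
323 ((0.43521353602409363, -0.3369332253932953), 0.017715532332658768) 0.03899619866713183
292 ((0.43479081988334656, -0.33703508973121643), 0.01106018666177988) 0.05848897761309266
 eef [ 0.4359 -0.336   0.2144] toolx [ 0.94   0.34  -0.001] tooly [ 0.34 -0.94  0.  ] z [-0. -0. -1.] shift cm [ 0.09 -0.19 19.44] t 1.8 q7 -0.69 F [ 0.6 -0.4 -0.4] w 1.0 0.0
```

View pics/d.png

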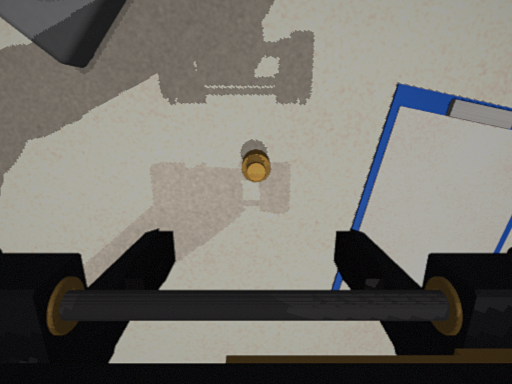

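The weight is centred between the fingers at (256,165), and its measured radius of 17.7 mm fits the given size. I'll go down and grip.

>>> arm_command(
  series=[
    {"rx": 0,"ry": 0,"rz": 0,"dx": -0.1,"dy": 0.1,"dz": 1.4,"jaw": 1},
    {"rx": 0,"ry": 0,"rz": 0,"dx": 0,"dy": 0,"dz": 2.5,"jaw": 1},
    {"rx": 0,"ry": 0,"rz": 0,"dx": 0,"dy": 0,"dz": 2.5,"jaw": 1},
    {"rx": 0,"ry": 0,"rz": 0,"dx": 0,"dy": 0,"dz": 2.5,"jaw": 1},
    {"rx": 0,"ry": 0,"rz": 0,"dx": 0,"dy": 0,"dz": 2.5,"jaw": 1},
    {"rx": 0,"ry": 0,"rz": 0,"dx": 0,"dy": 0,"dz": 2.5,"jaw": 1},
    {"rx": 0,"ry": 0,"rz": 0,"dx": 0,"dy": 0,"dz": 2.5,"jaw": 1},
    {"rx": 0,"ry": 0,"rz": 0,"dx": 0,"dy": 0,"dz": 1.8,"jaw": 1},
    {"rx": 0,"ry": 0,"rz": 0,"dx": 0,"dy": 0,"dz": 1.1,"jaw": 1},
    {"rx": 0,"ry": 0,"rz": 0,"dx": 0,"dy": 0,"dz": 0,"jaw": 1},
    {"rx": 0,"ry": 0,"rz": 0,"dx": 0,"dy": 0,"dz": 0,"jaw": 1},
    {"rx": 0,"ry": 0,"rz": 0,"dx": 0,"dy": 0,"dz": 0,"jaw": 0.55},
    {"rx": 0,"ry": 0,"rz": 0,"dx": 0,"dy": 0,"dz": 0,"jaw": 0.45},
    {"rx": 0,"ry": 0,"rz": 0,"dx": 0,"dy": 0,"dz": 0,"jaw": 0},
    {"rx": 0,"ry": 0,"rz": 0,"dx": 0,"dy": 0,"dz": 0,"jaw": 0},
    {"rx": 0,"ry": 0,"rz": 0,"dx": 0,"dy": 0,"dz": 0,"jaw": 0},
    {"rx": 0,"ry": 0,"rz": 0,"dx": 0,"dy": 0,"dz": 0,"jaw": 0},
    {"rx": 0,"ry": 0,"rz": 0,"dx": 0,"dy": 0,"dz": 0,"jaw": 0},
  ],
)

```text
clock: 3.6
eef_pos: [0.4361, -0.3362, 0.0214]
orientation: [3.094, 0.545, -0.0]
wrist_force: [-0.0, -0.6, 0.3]
gripper_width: 0.391
grip_force: 0.0
```

>>> arm_command(
  series=[
    {"rx": 0,"ry": 0,"rz": 0,"dx": 0,"dy": 0,"dz": 0,"jaw": 0},
    {"rx": 0,"ry": 0,"rz": 0,"dx": 0,"dy": 0,"dz": 0,"jaw": 0},
    {"rx": 0,"ry": 0,"rz": 0,"dx": 0,"dy": 0,"dz": 0,"jaw": 0},
    {"rx": 0,"ry": 0,"rz": 0,"dx": 0,"dy": 0,"dz": 0,"jaw": 0},
  ],
)

```text
clock: 4.0
eef_pos: [0.4362, -0.3364, 0.0214]
orientation: [3.094, 0.545, 0.0]
wrist_force: [0.8, -1.3, -0.9]
gripper_width: 0.228
grip_force: 30.0
```

Run:
```python
from tool import *
im,P=cloud('wrist'); cv2.imwrite('pics/e.png',im)
hsv=cv2.cvtColor(im,cv2.COLOR_BGR2HSV); z=P[...,2]
o=(hsv[...,0]>10)&(hsv[...,0]<26)&(hsv[...,1]>110)&(np.hypot(P[...,0]-.436,P[...,1]+.335)<.05)
for lo,hi in((.004,.04),(.05,.065)):
    q=P[o&(z>lo)&(z<hi)]
    if len(q): print(len(q),cv2.minEnclosingCircle(q[:,:2].astype(np.float32)), q.min(0),q.max(0))
to([.436,-.334,.02])
```

```text
1714 ((0.44099703431129456, -0.3334934711456299), 0.016414692625403404) [ 0.43013467 -0.34859282  0.00407078] [ 0.45245371 -0.31845494  0.03998909]
1400 ((0.4347047507762909, -0.3335200548171997), 0.01271760743111372) [ 0.42318723 -0.34610114  0.05000067] [ 0.44523963 -0.32238782  0.06473372]
 eef [ 0.4363 -0.3364  0.0215] toolx [0.94  0.342 0.   ] tooly [ 0.342 -0.94   0.   ] z [ 0. -0. -1.] shift cm [ 0.06 -0.24  0.15] t 4.05 q7 -0.73 F [ 0.5 -1.2  0.9] w 0.228 29.99995735444827
```

View pics/e.png

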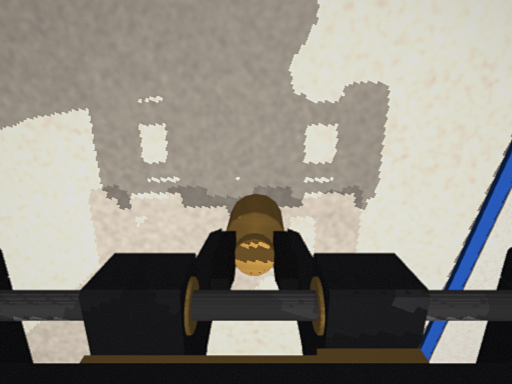

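The view shows the weight between the fingers, with the head at (255,255) and the body above it. The 0.228 opening (20 mm) doesn't match a 36 mm body, so I'll check the geometry.

Run:
```python
from tool import *
s=env.observe(); M=R.from_rotvec(s["orientation"]).as_matrix()
im,P=cloud('wrist'); hsv=cv2.cvtColor(im,cv2.COLOR_BGR2HSV)
T=(P-s["eef_pos"])@M; 
for v in (190,200,210,220,230,240,250,260,270,275):
    print(v,' '.join(f"{u}:{T[v,u,1]*1e3:.0f},{T[v,u,0]*1e3:.0f},{P[v,u,2]*1e3:.0f},h{hsv[v,u,0]}" for u in (205,215,222,228,233,240,255,270,277,283,290,300)))
im,P=cloud('side'); c=im[165:215,320:390]; cv2.imwrite('pics/f.png',cv2.resize(c,None,fx=8,fy=8,interpolation=cv2.INTER_CUBIC))
```

```text
190 205:-35,18,0,h18 215:-28,18,1,h16 222:-23,18,1,h18 228:-19,18,1,h17 233:-16,18,1,h16 240:-11,18,1,h16 255:-1,18,1,h17 270:9,18,0,h18 277:14,17,-0,h17 283:18,18,0,h17 290:23,17,-0,h18 300:30,18,1,h17
200 205:-35,11,1,h19 215:-29,10,-0,h18 222:-24,10,-1,h19 228:-20,10,-1,h17 233:-16,11,1,h18 240:-11,12,6,h18 255:-1,16,17,h18 270:9,13,8,h19 277:14,10,-0,h17 283:18,11,1,h18 290:23,11,2,h18 300:30,10,-1,h17
210 205:-36,3,0,h18 215:-29,3,1,h18 222:-24,3,0,h18 228:-20,3,-1,h18 233:-15,7,10,h17 240:-10,13,27,h18 255:-1,16,35,h18 270:8,14,28,h19 277:13,10,18,h19 283:19,3,0,h17 290:23,3,0,h18 300:30,3,0,h18
220 205:-36,-4,2,h17 215:-29,-4,1,h16 222:-24,-4,1,h18 228:-20,-4,1,h17 233:-14,10,35,h19 240:-10,12,39,h18 255:-1,12,39,h19 270:7,11,37,h18 277:12,10,36,h18 283:19,-4,1,h18 290:24,-4,0,h26 300:31,-4,0,h25
230 205:-36,-12,0,h17 215:-29,-11,2,h17 222:-24,-12,1,h18 228:-17,5,37,h18 233:-14,5,38,h18 240:-10,6,39,h19 255:-1,6,39,h18 270:7,6,39,h18 277:11,5,38,h18 283:15,4,36,h18 290:17,10,50,h15 300:31,-12,-0,h30
240 205:-37,-20,-0,h18 215:-21,10,61,h90 222:-18,9,58,h165 228:-15,9,58,h165 2
[... 270 characters left out ...]
19 277:9,8,68,h0 283:12,8,67,h150 290:15,9,68,h120 300:19,10,71,h135
260 205:-23,10,79,h130 215:-19,8,77,h90 222:-16,8,77,h150 228:-13,8,77,h120 233:-12,2,66,h126 240:-9,-3,57,h18 255:-1,-4,56,h19 270:7,-3,58,h19 277:9,3,68,h150 283:11,8,77,h0 290:14,8,77,h0 300:18,10,80,h120
270 205:-22,10,87,h90 215:-18,9,86,h150 222:-15,9,85,h15 228:-12,8,85,h0 233:-12,-3,67,h120 240:-12,-44,1,h18 255:-1,-9,57,h18 270:10,-45,-1,h19 277:9,-2,69,h165 283:10,8,85,h0 290:13,8,85,h70 300:17,11,89,h135
275 205:-21,10,91,h135 215:-17,9,90,h135 222:-15,8,89,h45 228:-12,8,88,h120 233:-12,-6,66,h15 240:-12,-49,-0,h17 255:-1,-13,55,h18 270:10,-49,1,h18 277:9,-4,69,h90 283:10,8,89,h160 290:13,9,89,h0 300:16,10,92,h98
```

View pics/f.png

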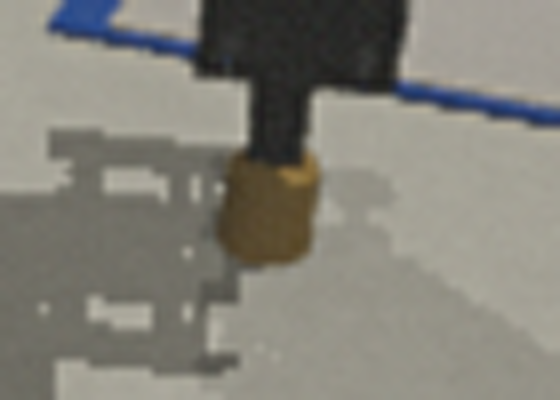

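Run:
```python
from tool import *
P=np.load('side.npy')
m=(abs(P[...,0]-.222)<.12)&(abs(P[...,1]+.61)<.15)&(P[...,2]>.12)&(P[...,2]<.5)
q=P[m]; print(len(q)); h,e=np.histogram(q[:,2],bins=np.arange(.12,.5,.01)); print(list(zip(e.round(2),h)))
M=np.array([[.94,.342],[.342,-.94]])
for a in np.arange(.15,.3,.01):
    r=q[(q[:,2]>a)&(q[:,2]<a+.01)]
    if len(r): t=(r[:,:2]-[.222,-.6104])@M.T; print(a.round(2),t.min(0).round(3),t.max(0).round(3))
im,P=cloud('side')
q=P[(abs(P[...,0]-.436)<.08)&(abs(P[...,1]+.336)<.12)]
hs=cv2.cvtColor(im,cv2.COLOR_BGR2HSV)[(abs(P[...,0]-.436)<.08)&(abs(P[...,1]+.336)<.12)]
k=q[(hs[:,2]<60)&(q[:,2]>.01)]
for a in np.arange(.01,.13,.01):
    r=k[(k[:,2]>a)&(k[:,2]<a+.01)]
    if len(r): t=(r[:,:2]-[.4363,-.3364])@M.T; print('now',a.round(2),len(r),t.min(0).round(3),t.max(0).round(3))
```

```text
2724
[(np.float64(0.12), np.int64(0)), (np.float64(0.13), np.int64(0)), (np.float64(0.14), np.int64(0)), (np.float64(0.15), np.int64(0)), (np.float64(0.16), np.int64(0)), (np.float64(0.17), np.int64(0)), (np.float64(0.18), np.int64(0)), (np.float64(0.19), np.int64(0)), (np.float64(0.2), np.int64(0)), (np.float64(0.21), np.int64(0)), (np.float64(0.22), np.int64(0)), (np.float64(0.23), np.int64(5)), (np.float64(0.24), np.int64(50)), (np.float64(0.25), np.int64(58)), (np.float64(0.26), np.int64(53)), (np.float64(0.27), np.int64(46)), (np.float64(0.28), np.int64(41)), (np.float64(0.29), np.int64(29)), (np.float64(0.3), np.int64(83)), (np.float64(0.31), np.int64(150)), (np.float64(0.32), np.int64(161)), (np.float64(0.33), np.int64(135)), (np.float64(0.34), np.int64(245)), (np.float64(0.35), np.int64(82)), (np.float64(0.36), np.int64(80)), (np.float64(0.37), np.int64(82)), (np.float64(0.38), np.int64(95)), (np.float64(0.39), np.int64(127)), (np.float64(0.4), np.int64(114)), (np.float64(0.41), np.int64(85)), (np.float64(0.42), np.int64(121)), (np.float64(0.43), np.int64(117)), (np.float64(0.44), np.int64(122)), (np.float64(0.45), np.int64(121)), (np.float64(0.46), np.int64(125)), (np.float64(0.47), np.int64(137)), (np.float64(0.48), np.int64(134))]
0.23 [-0.01  -0.055] [0.008 0.054]
0.24 [-0.012 -0.06 ] [0.011 0.054]
0.25 [-0.012 -0.064] [0.01  0.055]
0.26 [-0.011 -0.062] [0.01  0.059]
0.27 [-0.012 -0.064] [0.01  0.055]
0.28 [-0.012 -0.064] [0.01  0.061]
0.29 [-0.011 -0.07 ] [0.012 0.063]
now 0.04 3 [-0.008 -0.02 ] [ 0.    -0.017]
now 0.05 18 [-0.01  -0.024] [ 0.007 -0.019]
now 0.06 15 [-0.009 -0.026] [ 0.006 -0.02 ]
now 0.07 19 [-0.008 -0.029] [ 0.007 -0.02 ]
now 0.08 4 [-0.01  -0.026] [ 0.008 -0.025]
now 0.11 59 [-0.033 -0.088] [ 0.032 -0.081]
now 0.12 97 [-0.032 -0.087] [0.031 0.082]
```

Two measurements agree: the fingertips are about 24.5 mm behind the reported TCP, not 14 mm ahead of it. At the start they stood at z 0.238 with the TCP at 0.214, and they're now at about 0.045. So the fingers hold the weight by its head. I'll open, go 3.6 cm lower and grip the body, working from the true tip offset from here on.

>>> arm_command(
  series=[
    {"rx": 0,"ry": 0,"rz": 0,"dx": 0,"dy": 0,"dz": 0,"jaw": 0.5},
    {"rx": 0,"ry": 0,"rz": 0,"dx": 0,"dy": 0,"dz": 0,"jaw": 1},
    {"rx": 0,"ry": 0,"rz": 0,"dx": 0,"dy": 0,"dz": 0,"jaw": 1},
    {"rx": 0,"ry": 0,"rz": 0,"dx": 0,"dy": 0,"dz": 0,"jaw": 1},
    {"rx": 0,"ry": 0,"rz": 0,"dx": 0,"dy": 0,"dz": 0,"jaw": 1},
    {"rx": 0,"ry": 0,"rz": 0,"dx": 0,"dy": 0,"dz": 0,"jaw": 1},
    {"rx": 0,"ry": 0,"rz": 0,"dx": 0,"dy": 0,"dz": 0,"jaw": 1},
    {"rx": 0,"ry": 0,"rz": 0,"dx": 0,"dy": 0,"dz": 0,"jaw": 1},
  ],
)

```text
clock: 5.0
eef_pos: [0.4361, -0.3362, 0.0214]
orientation: [-3.094, -0.545, 0.0]
wrist_force: [0.2, 0.4, 0.1]
gripper_width: 0.926
grip_force: 0.0
```

Run:
```python
from tool import *
im,P=cloud('wrist')
hsv=cv2.cvtColor(im,cv2.COLOR_BGR2HSV); z=P[...,2]
o=(hsv[...,0]>10)&(hsv[...,0]<26)&(hsv[...,1]>110)&(np.hypot(P[...,0]-.436,P[...,1]+.335)<.03)
q=P[o&(z>.054)&(z<.06)]; print(len(q),q.min(0),q.max(0),cv2.minEnclosingCircle(q[:,:2].astype(np.float32)))
im,P=cloud('side'); z=P[...,2]
k=(np.hypot(P[...,0]-.436,P[...,1]+.336)<.1)&(z>.02)&(im.max(2)<60); print('black min z',np.sort(z[k])[:6])
to([.435,-.3365,.0])
```

```text
1240 [ 0.42344779 -0.34718942  0.05401222] [ 0.44580136 -0.32613307  0.05814046] ((0.4345862865447998, -0.33652612566947937), 0.01133184414356947)
black min z [0.02759487 0.03161925 0.04711649 0.04816726 0.04938859 0.04979826]
 eef [ 0.4361 -0.3361  0.0214] toolx [ 0.94   0.342 -0.   ] tooly [ 0.342 -0.94  -0.   ] z [-0.  0. -1.] shift cm [-0.12 -0.    2.14] t 5.1 q7 -0.73 F [-0.6 -0.2  0.9] w 0.993 0.0
```

>>> arm_command(
  series=[
    {"rx": 0,"ry": 0,"rz": 0,"dx": -0.1,"dy": 0,"dz": 0.5,"jaw": 1},
    {"rx": 0,"ry": 0,"rz": 0,"dx": 0,"dy": 0,"dz": 0.8,"jaw": 1},
    {"rx": 0,"ry": 0,"rz": 0,"dx": 0,"dy": 0,"dz": 0.8,"jaw": 1},
    {"rx": 0,"ry": 0,"rz": 0,"dx": 0,"dy": 0,"dz": 0.8,"jaw": 1},
    {"rx": 0,"ry": 0,"rz": 0,"dx": 0,"dy": 0,"dz": 0.4,"jaw": 1},
    {"rx": 0,"ry": 0,"rz": 0,"dx": 0,"dy": 0,"dz": 0.2,"jaw": 1},
    {"rx": 0,"ry": 0,"rz": 0,"dx": 0,"dy": 0,"dz": 0,"jaw": 1},
    {"rx": 0,"ry": 0,"rz": 0,"dx": 0,"dy": 0,"dz": 0,"jaw": 0.5},
    {"rx": 0,"ry": 0,"rz": 0,"dx": 0,"dy": 0,"dz": 0,"jaw": 0.5},
    {"rx": 0,"ry": 0,"rz": 0,"dx": 0,"dy": 0,"dz": 0,"jaw": 0},
    {"rx": 0,"ry": 0,"rz": 0,"dx": 0,"dy": 0,"dz": 0,"jaw": 0},
    {"rx": 0,"ry": 0,"rz": 0,"dx": 0,"dy": 0,"dz": 0,"jaw": 0},
    {"rx": 0,"ry": 0,"rz": 0,"dx": 0,"dy": 0,"dz": 0,"jaw": 0},
    {"rx": 0,"ry": 0,"rz": 0,"dx": 0,"dy": 0,"dz": 0,"jaw": 0},
    {"rx": 0,"ry": 0,"rz": 0,"dx": 0,"dy": 0,"dz": 0,"jaw": 0},
    {"rx": 0,"ry": 0,"rz": 0,"dx": 0,"dy": 0,"dz": 0,"jaw": 0},
    {"rx": 0,"ry": 0,"rz": 0,"dx": 0,"dy": 0,"dz": 0,"jaw": 0},
  ],
)

```text
clock: 6.8
eef_pos: [0.4354, -0.3368, -0.0135]
orientation: [3.093, 0.545, 0.001]
wrist_force: [0.7, -2.6, 0.7]
gripper_width: 0.398
grip_force: 30.0
```

The body is gripped: the opening is about 35 mm, as expected. With the base on the table the reported z is -0.0135. I'll lift 13 cm and carry it over the pan.

>>> arm_command(
  series=[
    {"rx": 0,"ry": 0,"rz": 0,"dx": 0,"dy": 0,"dz": -0.5,"jaw": 0},
    {"rx": 0,"ry": 0,"rz": 0,"dx": 0,"dy": 0,"dz": -1.5,"jaw": 0},
    {"rx": 0,"ry": 0,"rz": 0,"dx": 0,"dy": 0,"dz": -2.5,"jaw": 0},
    {"rx": 0,"ry": 0,"rz": 0,"dx": 0,"dy": 0,"dz": -2.5,"jaw": 0},
    {"rx": 0,"ry": 0,"rz": 0,"dx": 0.6,"dy": -0.5,"dz": -2.5,"jaw": 0},
    {"rx": 0,"ry": 0,"rz": 0,"dx": 1.4,"dy": -1.3,"dz": -2,"jaw": 0},
    {"rx": 0,"ry": 0,"rz": 0,"dx": 2,"dy": -1.8,"dz": -1,"jaw": 0},
    {"rx": 0,"ry": 0,"rz": 0,"dx": 2,"dy": -1.8,"dz": -0.5,"jaw": 0},
    {"rx": 0,"ry": 0,"rz": 0,"dx": 2,"dy": -1.8,"dz": 0,"jaw": 0},
    {"rx": 0,"ry": 0,"rz": 0,"dx": 2,"dy": -1.8,"dz": 0,"jaw": 0},
    {"rx": 0,"ry": 0,"rz": 0,"dx": 2,"dy": -1.8,"dz": 0,"jaw": 0},
    {"rx": 0,"ry": 0,"rz": 0,"dx": 2,"dy": -1.8,"dz": 0,"jaw": 0},
    {"rx": 0,"ry": 0,"rz": 0,"dx": 2,"dy": -1.8,"dz": 0,"jaw": 0},
    {"rx": 0,"ry": 0,"rz": 0,"dx": 2,"dy": -1.8,"dz": 0,"jaw": 0},
    {"rx": 0,"ry": 0,"rz": 0,"dx": 2,"dy": -1.7,"dz": 0,"jaw": 0},
    {"rx": 0,"ry": 0,"rz": 0,"dx": 1.2,"dy": -1.2,"dz": 0,"jaw": 0},
    {"rx": 0,"ry": 0,"rz": 0,"dx": 0.5,"dy": -0.5,"dz": 0,"jaw": 0},
    {"rx": 0,"ry": 0,"rz": 0,"dx": 0,"dy": 0,"dz": 0,"jaw": 0},
    {"rx": 0,"ry": 0,"rz": 0,"dx": 0,"dy": 0,"dz": 0,"jaw": 0},
  ],
)

```text
clock: 8.7
eef_pos: [0.5714, -0.0797, 0.1164]
orientation: [3.093, 0.543, -0.002]
wrist_force: [0.0, -0.2, -2.3]
gripper_width: 0.397
grip_force: 30.0
```

Run:
```python
from tool import *
ims=[]
for n in('wrist','scene','side'):
    im,P=cloud(n); z=P[...,2]; hsv=cv2.cvtColor(im,cv2.COLOR_BGR2HSV)
    if n!='scene': ims.append(im)
    pan=(np.hypot(P[...,0]-.573,P[...,1]+.078)<.055)&(z>.076)&(z<.09)&(hsv[...,1]<70); q=P[pan]
    if len(q)>5: print(n,'pan',len(q),cv2.minEnclosingCircle(q[:,:2].astype(np.float32)),np.median(q[:,2]))
    o=(hsv[...,0]>10)&(hsv[...,0]<26)&(hsv[...,1]>110)&(np.hypot(P[...,0]-.573,P[...,1]+.078)<.05)&(z>.1)
    q=P[o]
    if len(q)>5: print(n,'brass',len(q),q.min(0),q.max(0))
    h=q[q[:,2]>.185-.004] if len(q) else q
    if len(h)>5: print('head top',cv2.minEnclosingCircle(h[:,:2].astype(np.float32)),np.median(h[:,2]))
to([.5725,-.078,.07])
cv2.imwrite('pics/g.png',np.hstack([cv2.resize(ims[0],(400,300)),cv2.resize(ims[1][120:300,170:410],(400,300))]))
```

```text
wrist pan 7920 ((0.5728365778923035, -0.07697413116693497), 0.044937051832675934) 0.08266118198856859
wrist brass 9490 [ 0.55551306 -0.11790638  0.1323196 ] [ 0.60770759 -0.04015116  0.23917063]
head top ((0.5870267152786255, -0.07902113348245621), 0.042128562927246094) 0.23078720251110246
scene pan 692 ((0.5722058415412903, -0.07761283963918686), 0.04566260427236557) 0.08285184229874937
scene brass 245 [ 0.55997451 -0.1193333   0.13790749] [ 0.60557274 -0.05911601  0.24764794]
head top ((0.5789054036140442, -0.09388037770986557), 0.031415343284606934) 0.2169279301511754
side pan 461 ((0.5723387002944946, -0.07834624499082565), 0.047502338886260986) 0.0829572882515841
side brass 65 [ 0.55157488 -0.11413205  0.13301535] [ 0.57518417 -0.0610765   0.22494138]
head top ((0.5575087070465088, -0.11169799417257309), 0.005806519649922848) 0.22298691272868987
 eef [ 0.5715 -0.0797  0.1164] toolx [ 0.94   0.34  -0.001] tooly [ 0.34 -0.94  0.  ] z [-0.001 -0.001 -1.   ] shift cm [ 0.15 -0.13  4.64] t 8.85 q7 -1.25 F [ 1.   0.2 -2.4] w 0.397 29.99842785531655
```

View pics/g.png

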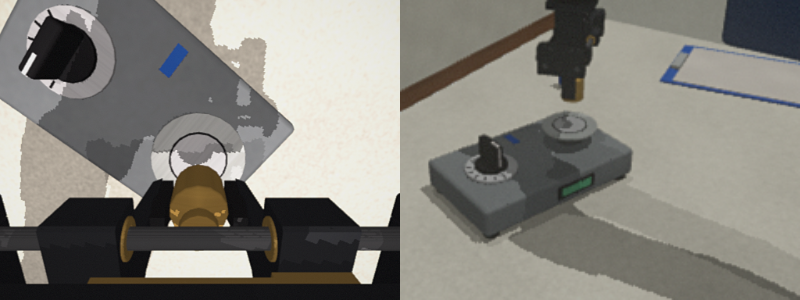

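The picture shows the weight hanging over the pan, pointing at the ring. The pan centre fits to (0.5726, -0.0777) and the weight is about 2 mm off. I'll correct that and lower about 5.2 cm gently: contact at 4.75, full rest at 5.38.

>>> arm_command(
  series=[
    {"rx": 0,"ry": 0,"rz": 0,"dx": 0.2,"dy": -0.1,"dz": 0.4,"jaw": 0},
    {"rx": 0,"ry": 0,"rz": 0,"dx": 0,"dy": 0,"dz": 0.8,"jaw": 0},
    {"rx": 0,"ry": 0,"rz": 0,"dx": 0,"dy": 0,"dz": 0.8,"jaw": 0},
    {"rx": 0,"ry": 0,"rz": 0,"dx": 0,"dy": 0,"dz": 0.8,"jaw": 0},
    {"rx": 0,"ry": 0,"rz": 0,"dx": 0,"dy": 0,"dz": 0.6,"jaw": 0},
    {"rx": 0,"ry": 0,"rz": 0,"dx": 0,"dy": 0,"dz": 0.4,"jaw": 0},
    {"rx": 0,"ry": 0,"rz": 0,"dx": 0,"dy": 0,"dz": 0.3,"jaw": 0},
    {"rx": 0,"ry": 0,"rz": 0,"dx": 0,"dy": 0,"dz": 0.2,"jaw": 0},
    {"rx": 0,"ry": 0,"rz": 0,"dx": 0,"dy": 0,"dz": 0.2,"jaw": 0},
    {"rx": 0,"ry": 0,"rz": 0,"dx": 0,"dy": 0,"dz": 0.2,"jaw": 0},
    {"rx": 0,"ry": 0,"rz": 0,"dx": 0,"dy": 0,"dz": 0.2,"jaw": 0},
    {"rx": 0,"ry": 0,"rz": 0,"dx": 0,"dy": 0,"dz": 0.2,"jaw": 0},
    {"rx": 0,"ry": 0,"rz": 0,"dx": 0,"dy": 0,"dz": 0.1,"jaw": 0},
    {"rx": 0,"ry": 0,"rz": 0,"dx": 0,"dy": 0,"dz": 0,"jaw": 0},
    {"rx": 0,"ry": 0,"rz": 0,"dx": 0,"dy": 0,"dz": 0,"jaw": 0},
  ],
)

```text
clock: 10.35
eef_pos: [0.5739, -0.0765, 0.0646]
orientation: [3.094, 0.545, 0.0]
wrist_force: [1.0, 0.4, -0.5]
gripper_width: 0.399
grip_force: 30.0
```

Run:
```python
from tool import *
F=[]
for n in('wrist','scene','side'):
    im,P=cloud(n); z=P[...,2]; hsv=cv2.cvtColor(im,cv2.COLOR_BGR2HSV); F.append(env.observe()['wrist_force'])
    pan=(np.hypot(P[...,0]-.573,P[...,1]+.078)<.044)&(z>.066)&(z<.09)&(hsv[...,1]<70); q=P[pan]
    if len(q)>5: print(n,'pan z',len(q),np.median(q[:,2]))
    if n=='wrist':
        o=(hsv[...,0]>10)&(hsv[...,0]<26)&(hsv[...,1]>110)&(np.hypot(P[...,0]-.573,P[...,1]+.078)<.03)&(z>.128)&(z<.14); q=P[o]
        print('brass head',len(q),cv2.minEnclosingCircle(q[:,:2].astype(np.float32)))
print(np.round(F,1))
to([.5725,-.078,.07])
```

```text
wrist pan z 7338 0.07864220287972273
brass head 888 ((0.5753030776977539, -0.07423138618469238), 0.01056495402008295)
scene pan z 361 0.07895560755388242
side pan z 305 0.07894603835711178
[[-0.3 -0.1 -0.8]
 [-0.1  1.1 -1.6]
 [-0.4 -0.4 -0.6]]
 eef [ 0.5739 -0.0765  0.0646] toolx [0.94  0.342 0.   ] tooly [ 0.342 -0.94   0.   ] z [ 0. -0. -1.] shift cm [-0.18  0.09 -0.54] t 10.5 q7 -1.26 F [-0.4 -0.4 -0.6] w 0.396 29.997493636328727
```

The pan has sunk 4 mm and the load is transferring. I'll nudge 2 mm towards the centre, go 1.5 mm lower and release.

>>> arm_command(
  series=[
    {"rx": 0,"ry": 0,"rz": 0,"dx": -0.1,"dy": 0.05,"dz": 0.05,"jaw": 0},
    {"rx": 0,"ry": 0,"rz": 0,"dx": -0.1,"dy": 0.05,"dz": 0.1,"jaw": 0},
    {"rx": 0,"ry": 0,"rz": 0,"dx": 0,"dy": 0,"dz": 0,"jaw": 0},
    {"rx": 0,"ry": 0,"rz": 0,"dx": 0,"dy": 0,"dz": 0,"jaw": 0},
    {"rx": 0,"ry": 0,"rz": 0,"dx": 0,"dy": 0,"dz": 0,"jaw": 0.42},
    {"rx": 0,"ry": 0,"rz": 0,"dx": 0,"dy": 0,"dz": 0,"jaw": 0.5},
    {"rx": 0,"ry": 0,"rz": 0,"dx": 0,"dy": 0,"dz": 0,"jaw": 0.7},
    {"rx": 0,"ry": 0,"rz": 0,"dx": 0,"dy": 0,"dz": 0,"jaw": 1},
    {"rx": 0,"ry": 0,"rz": 0,"dx": 0,"dy": 0,"dz": 0,"jaw": 1},
    {"rx": 0,"ry": 0,"rz": 0,"dx": 0,"dy": 0,"dz": 0,"jaw": 1},
    {"rx": 0,"ry": 0,"rz": 0,"dx": 0,"dy": 0,"dz": 0,"jaw": 1},
    {"rx": 0,"ry": 0,"rz": 0,"dx": 0,"dy": 0,"dz": 0,"jaw": 1},
    {"rx": 0,"ry": 0,"rz": 0,"dx": 0,"dy": 0,"dz": 0,"jaw": 1},
    {"rx": 0,"ry": 0,"rz": 0,"dx": 0,"dy": 0,"dz": 0,"jaw": 1},
  ],
)

```text
clock: 11.9
eef_pos: [0.5721, -0.0781, 0.0629]
orientation: [3.094, 0.545, -0.0]
wrist_force: [-0.6, 0.6, 0.3]
gripper_width: 1.001
grip_force: 0.0
```

Run:
```python
from tool import *
for n in('wrist','scene'):
    im,P=cloud(n); z=P[...,2]; hsv=cv2.cvtColor(im,cv2.COLOR_BGR2HSV)
    pan=(np.hypot(P[...,0]-.573,P[...,1]+.078)<.044)&(z>.066)&(z<.09)&(hsv[...,1]<70); q=P[pan]
    print(n,'pan z',len(q),np.median(q[:,2]))
    o=(hsv[...,0]>10)&(hsv[...,0]<26)&(hsv[...,1]>110)&(np.hypot(P[...,0]-.573,P[...,1]+.078)<.03)&(z>.126)&(z<.14); q=P[o]
    print('brass head',len(q),cv2.minEnclosingCircle(q[:,:2].astype(np.float32)))
to([.5725,-.078,.07])
```

```text
wrist pan z 10878 0.07628069275431082
brass head 939 ((0.5742419958114624, -0.07571490108966827), 0.010551023297011852)
scene pan z 514 0.07675350753588761
brass head 26 ((0.5748224258422852, -0.07651767879724503), 0.009384283795952797)
 eef [ 0.5722 -0.0781  0.0629] toolx [0.94  0.342 0.   ] tooly [ 0.342 -0.94   0.   ] z [ 0. -0. -1.] shift cm [ 0.03 -0.   -0.71] t 12.0 q7 -1.26 F [ 0.2 -0.4 -0.1] w 1.004 0.0
```

The weight stands free: the pan has sunk 6.3 mm and the weight is about 2.5 mm off centre. I'll lift clear, then rotate for the knob.

>>> arm_command(
  series=[
    {"rx": 0,"ry": 0,"rz": 0,"dx": 0,"dy": 0,"dz": -0.5,"jaw": 1},
    {"rx": 0,"ry": 0,"rz": 0,"dx": 0,"dy": 0,"dz": -1.5,"jaw": 1},
    {"rx": 0,"ry": 0,"rz": 0,"dx": 0,"dy": 0,"dz": -2,"jaw": 1},
    {"rx": 0,"ry": 0,"rz": 0,"dx": 0,"dy": 0,"dz": -2,"jaw": 1},
    {"rx": 0,"ry": 0,"rz": 0,"dx": 0,"dy": 0,"dz": -2,"jaw": 1},
    {"rx": 0,"ry": 0,"rz": 0,"dx": 0,"dy": 0,"dz": -2,"jaw": 1},
    {"rx": 0,"ry": 0,"rz": 0,"dx": 0,"dy": 0,"dz": -1,"jaw": 1},
    {"rx": 0,"ry": 0,"rz": -4,"dx": 0,"dy": 0,"dz": 0,"jaw": 1},
    {"rx": 0,"ry": 0,"rz": -8,"dx": 0,"dy": 0,"dz": 0,"jaw": 1},
    {"rx": 0,"ry": 0,"rz": -8,"dx": 0,"dy": 0,"dz": 0,"jaw": 1},
    {"rx": 0,"ry": 0,"rz": -8,"dx": 0,"dy": 0,"dz": 0,"jaw": 1},
    {"rx": 0,"ry": 0,"rz": -8,"dx": 0,"dy": 0,"dz": 0,"jaw": 1},
    {"rx": 0,"ry": 0,"rz": -8,"dx": 0,"dy": 0,"dz": 0,"jaw": 1},
    {"rx": 0,"ry": 0,"rz": -8,"dx": 0,"dy": 0,"dz": 0,"jaw": 1},
    {"rx": 0,"ry": 0,"rz": -8,"dx": 0,"dy": 0,"dz": 0,"jaw": 1},
    {"rx": 0,"ry": 0,"rz": -8,"dx": 0,"dy": 0,"dz": 0,"jaw": 1},
    {"rx": 0,"ry": 0,"rz": -8,"dx": 0,"dy": 0,"dz": 0,"jaw": 1},
    {"rx": 0,"ry": 0,"rz": -8,"dx": 0,"dy": 0,"dz": 0,"jaw": 1},
    {"rx": 0,"ry": 0,"rz": -8,"dx": 0,"dy": 0,"dz": 0,"jaw": 1},
    {"rx": 0,"ry": 0,"rz": -8,"dx": 0,"dy": 0,"dz": 0,"jaw": 1},
  ],
)

```text
clock: 14.0
eef_pos: [0.572, -0.0783, 0.1732]
orientation: [1.563, 2.725, -0.001]
wrist_force: [0.5, 0.1, 0.3]
gripper_width: 0.999
grip_force: 0.0
```

>>> arm_command(
  series=[
    {"rx": 0,"ry": 0,"rz": -8,"dx": 0,"dy": 0,"dz": 0,"jaw": 1},
    {"rx": 0,"ry": 0,"rz": -8,"dx": 0,"dy": 0,"dz": 0,"jaw": 1},
    {"rx": 0,"ry": 0,"rz": -8,"dx": 0,"dy": 0,"dz": 0,"jaw": 1},
    {"rx": 0,"ry": 0,"rz": -8,"dx": 0,"dy": 0,"dz": 0,"jaw": 1},
    {"rx": 0,"ry": 0,"rz": -8,"dx": 0,"dy": 0,"dz": 0,"jaw": 1},
    {"rx": 0,"ry": 0,"rz": 0,"dx": 0,"dy": 0,"dz": 0,"jaw": 1},
    {"rx": 0,"ry": 0,"rz": 0,"dx": 0,"dy": 0,"dz": 0,"jaw": 1},
  ],
)

```text
clock: 14.7
eef_pos: [0.5721, -0.0783, 0.1731]
orientation: [-0.552, -3.093, 0.0]
wrist_force: [0.1, -0.6, -0.1]
gripper_width: 1.004
grip_force: 0.0
```

Run:
```python
from tool import *
to([.623,.063,.08]); s=env.observe(); M=R.from_rotvec(s["orientation"]).as_matrix(); print(np.degrees(np.arctan2(M[1,1],M[0,1])))
im,P=cloud('scene'); z=P[...,2]
k=P[(np.hypot(P[...,0]-.623,P[...,1]-.063)<.04)&(z>.09)&(z<.112)]; print('knob',len(k),cv2.minAreaRect(k[:,:2].astype(np.float32)))
```

```text
eef [ 0.5721 -0.0783  0.1731] toolx [-0.938  0.346  0.   ] tooly [ 0.346  0.938 -0.   ] z [-0. -0. -1.] shift cm [ 0.11 15.02  9.3 ] t 14.7 q7 0.93 F [ 0.1 -0.6 -0.1] w 1.004 0.0
69.76040849325321
knob 121 ((0.6239321231842041, 0.06316937506198883), (0.014355530962347984, 0.0481528714299202), 70.01419830322266)
```

>>> arm_command(
  series=[
    {"rx": 0,"ry": 0,"rz": -0.6,"dx": 0,"dy": 1,"dz": 0,"jaw": 1},
    {"rx": 0,"ry": 0,"rz": 0,"dx": 0,"dy": 2,"dz": 0,"jaw": 1},
    {"rx": 0,"ry": 0,"rz": 0,"dx": 0,"dy": 3,"dz": 0,"jaw": 1},
    {"rx": 0,"ry": 0,"rz": 0,"dx": 0,"dy": 3,"dz": 0,"jaw": 1},
    {"rx": 0,"ry": 0,"rz": 0,"dx": 0,"dy": 3,"dz": 0,"jaw": 1},
    {"rx": 0,"ry": 0,"rz": 0,"dx": 0.1,"dy": 2,"dz": 0,"jaw": 1},
    {"rx": 0,"ry": 0,"rz": 0,"dx": 0,"dy": 1,"dz": 0,"jaw": 1},
    {"rx": 0,"ry": 0,"rz": 0,"dx": 0,"dy": 0,"dz": 0,"jaw": 1},
    {"rx": 0,"ry": 0,"rz": 0,"dx": 0,"dy": 0,"dz": 0,"jaw": 1},
    {"rx": 0,"ry": 0,"rz": 0,"dx": 0,"dy": 0,"dz": 0,"jaw": 1},
  ],
)

```text
clock: 15.75
eef_pos: [0.621, 0.0618, 0.1727]
orientation: [-0.533, -3.096, 0.002]
wrist_force: [-0.2, 0.2, -0.7]
gripper_width: 1.0
grip_force: 0.0
```

Run:
```python
from tool import *
to([.623,.063,.08]); s=env.observe(); M=R.from_rotvec(s["orientation"]).as_matrix(); print(np.degrees(np.arctan2(M[1,1],M[0,1])))
im,P=cloud('wrist'); z=P[...,2]
k=P[(np.hypot(P[...,0]-.623,P[...,1]-.063)<.035)&(z>.1)&(z<.11)]; r=cv2.minAreaRect(k[:,:2].astype(np.float32)); print('knob',len(k),r,np.median(k[:,2]))
print((M.T@(np.r_[r[0],.093]-s["eef_pos"])*100).round(2))
b=P[(np.hypot(P[...,0]-.573,P[...,1]+.078)<.03)&(z>.126)&(z<.14)]; print(len(b))
if len(b)>5: print('weight head',cv2.minEnclosingCircle(b[:,:2].astype(np.float32)))
cv2.imwrite('pics/h.png',im)
```

```text
eef [0.621  0.0618 0.1727] toolx [-0.942  0.334 -0.   ] tooly [ 0.334  0.942 -0.001] z [-0.    -0.001 -1.   ] shift cm [-0.15  0.19  9.27] t 15.75 q7 0.71 F [-0.2  0.2 -0.7] w 1.0 0.0
70.46317332232721
knob 880 ((0.6216354370117188, 0.0651584267616272), (0.01384134590625763, 0.04789930209517479), 70.20588684082031) 0.10526427792473753
[0.05 0.34 7.97]
722
weight head ((0.5705623626708984, -0.07625898718833923), 0.011587877757847309)
```

View pics/h.png

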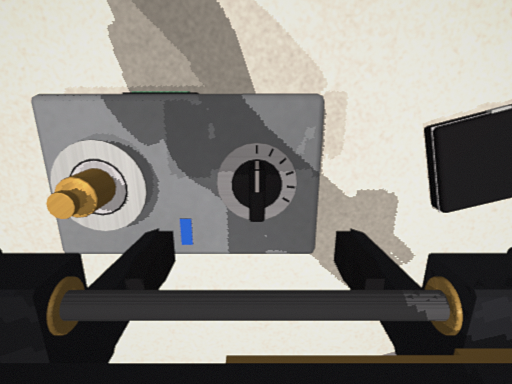

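The knob bar is at (257,195), centred and aligned between the fingers. The weight stands upright inside the ring at (62,205) to (110,185). I'll go down to the knob, with the tips at about 77 mm, and grip it.

>>> arm_command(
  series=[
    {"rx": 0,"ry": 0,"rz": 0,"dx": 0,"dy": 0.25,"dz": 0.5,"jaw": 1},
    {"rx": 0,"ry": 0,"rz": 0,"dx": 0,"dy": 0,"dz": 1.5,"jaw": 1},
    {"rx": 0,"ry": 0,"rz": 0,"dx": 0,"dy": 0,"dz": 2,"jaw": 1},
    {"rx": 0,"ry": 0,"rz": 0,"dx": 0,"dy": 0,"dz": 2,"jaw": 1},
    {"rx": 0,"ry": 0,"rz": 0,"dx": 0,"dy": 0,"dz": 2,"jaw": 1},
    {"rx": 0,"ry": 0,"rz": 0,"dx": 0,"dy": 0,"dz": 1.5,"jaw": 1},
    {"rx": 0,"ry": 0,"rz": 0,"dx": 0,"dy": 0,"dz": 1.2,"jaw": 1},
    {"rx": 0,"ry": 0,"rz": 0,"dx": 0,"dy": 0,"dz": 0.8,"jaw": 1},
    {"rx": 0,"ry": 0,"rz": 0,"dx": 0,"dy": 0,"dz": 0.4,"jaw": 1},
    {"rx": 0,"ry": 0,"rz": 0,"dx": 0,"dy": 0,"dz": 0.1,"jaw": 1},
    {"rx": 0,"ry": 0,"rz": 0,"dx": 0,"dy": 0,"dz": 0,"jaw": 1},
  ],
)

```text
clock: 16.9
eef_pos: [0.6224, 0.0661, 0.0533]
orientation: [0.53, 3.096, 0.0]
wrist_force: [-0.1, 0.3, 0.2]
gripper_width: 1.0
grip_force: 0.0
```

>>> arm_command(
  series=[
    {"rx": 0,"ry": 0,"rz": 0,"dx": 0,"dy": 0,"dz": 0,"jaw": 0.3},
    {"rx": 0,"ry": 0,"rz": 0,"dx": 0,"dy": 0,"dz": 0,"jaw": 0.3},
    {"rx": 0,"ry": 0,"rz": 0,"dx": 0,"dy": 0,"dz": 0,"jaw": 0.3},
    {"rx": 0,"ry": 0,"rz": 0,"dx": 0,"dy": 0,"dz": 0,"jaw": 0.3},
    {"rx": 0,"ry": 0,"rz": 0,"dx": 0,"dy": 0,"dz": 0,"jaw": 0},
    {"rx": 0,"ry": 0,"rz": 0,"dx": 0,"dy": 0,"dz": 0,"jaw": 0},
    {"rx": 0,"ry": 0,"rz": 0,"dx": 0,"dy": 0,"dz": 0,"jaw": 0},
    {"rx": 0,"ry": 0,"rz": 0,"dx": 0,"dy": 0,"dz": 0,"jaw": 0},
    {"rx": 0,"ry": 0,"rz": 0,"dx": 0,"dy": 0,"dz": 0,"jaw": 0},
    {"rx": 0,"ry": 0,"rz": 0,"dx": 0,"dy": 0,"dz": 0,"jaw": 0},
    {"rx": 0,"ry": 0,"rz": 0,"dx": 0,"dy": 0,"dz": 0,"jaw": 0},
  ],
)

```text
clock: 18.0
eef_pos: [0.6213, 0.0639, 0.0528]
orientation: [-0.531, -3.095, 0.005]
wrist_force: [-3.7, -4.2, 3.9]
gripper_width: 0.157
grip_force: 30.0
```

Run:
```python
from tool import *
to([.623,.063,.08]); s=env.observe(); M=R.from_rotvec(s["orientation"]).as_matrix(); print(np.degrees(np.arctan2(M[1,1],M[0,1])),s['ft_torque'])
```

```text
eef [0.6213 0.0639 0.0528] toolx [-0.943  0.333  0.001] tooly [ 0.333  0.943 -0.003] z [-0.002 -0.003 -1.   ] shift cm [-0.19 -0.04 -2.72] t 18.0 q7 0.63 F [-3.7 -4.2  3.9] w 0.157 30.000684997066855
70.5203391909352 [-0.86606376  0.54163356 -0.0414897 ]
```

Gripped (13.8 mm). I'll relieve the 2 mm sideways offset and turn clockwise, with a check before the third click.

>>> arm_command(
  series=[
    {"rx": 0,"ry": 0,"rz": 0,"dx": 0,"dy": -0.2,"dz": 0,"jaw": 0},
    {"rx": 0,"ry": 0,"rz": 2,"dx": 0,"dy": 0,"dz": 0,"jaw": 0},
    {"rx": 0,"ry": 0,"rz": 4,"dx": 0,"dy": 0,"dz": 0,"jaw": 0},
    {"rx": 0,"ry": 0,"rz": 4,"dx": 0,"dy": 0,"dz": 0,"jaw": 0},
    {"rx": 0,"ry": 0,"rz": 4,"dx": 0,"dy": 0,"dz": 0,"jaw": 0},
    {"rx": 0,"ry": 0,"rz": 4,"dx": 0,"dy": 0,"dz": 0,"jaw": 0},
    {"rx": 0,"ry": 0,"rz": 4,"dx": 0,"dy": 0,"dz": 0,"jaw": 0},
    {"rx": 0,"ry": 0,"rz": 4,"dx": 0,"dy": 0,"dz": 0,"jaw": 0},
    {"rx": 0,"ry": 0,"rz": 4,"dx": 0,"dy": 0,"dz": 0,"jaw": 0},
    {"rx": 0,"ry": 0,"rz": 4,"dx": 0,"dy": 0,"dz": 0,"jaw": 0},
    {"rx": 0,"ry": 0,"rz": 4,"dx": 0,"dy": 0,"dz": 0,"jaw": 0},
    {"rx": 0,"ry": 0,"rz": 2,"dx": 0,"dy": 0,"dz": 0,"jaw": 0},
    {"rx": 0,"ry": 0,"rz": 0,"dx": 0,"dy": 0,"dz": 0,"jaw": 0},
    {"rx": 0,"ry": 0,"rz": 0,"dx": 0,"dy": 0,"dz": 0,"jaw": 0},
    {"rx": 0,"ry": 0,"rz": 0,"dx": 0,"dy": 0,"dz": 0,"jaw": 0},
  ],
)

```text
clock: 19.5
eef_pos: [0.6223, 0.0652, 0.0529]
orientation: [1.555, 2.729, 0.004]
wrist_force: [5.4, 2.6, -6.0]
gripper_width: 0.159
grip_force: 30.0
```

```bash
cat > k.py <<'E'
from tool import *
to([.623,.063,.08]); s=env.observe(); M=R.from_rotvec(s["orientation"]).as_matrix(); a=np.degrees(np.arctan2(M[1,1],M[0,1])); print('turned',70.4-a,s['ft_torque'].round(2))
for n in('wrist','scene'):
    im,P=cloud(n); z=P[...,2]
    cv2.imwrite(f'pics/k_{n}_{s["clock"]:.1f}.png',im)
    b=(np.hypot(P[...,0]-.573,P[...,1]+.078)<.03)&(z>.12)&(z<.14); q=P[b]
    if len(q)>5: print(n,'weight head',len(q),cv2.minEnclosingCircle(q[:,:2].astype(np.float32)),np.median(q[:,2]))
    # knob bar faces: black points near the knob between disc and bar top
    k=P[(np.hypot(P[...,0]-.6215,P[...,1]-.0635)<.028)&(z>.073)&(z<.107)&(im.max(2)<70)]
    if len(k)>10:
        r=cv2.minAreaRect(k[:,:2].astype(np.float32)); print(n,'bar',len(k),r)
E
python3 k.py
```

```text
eef [0.6223 0.0652 0.0529] toolx [-0.51  0.86  0.  ] tooly [0.86  0.51  0.003] z [ 0.002  0.002 -1.   ] shift cm [-0.23 -0.05 -2.71] t 19.5 q7 0.04 F [ 5.4  2.6 -6. ] w 0.159 29.998783241026103
turned 39.739267780811296 [ 0.49 -1.1   0.01]
wrist bar 3630 ((0.6156659126281738, 0.07257302105426788), (0.03307275474071503, 0.035324204713106155), 83.36144256591797)
scene weight head 59 ((0.5722511410713196, -0.07774996757507324), 0.01135073509067297) 0.13202371478545338
scene bar 54 ((0.6364755034446716, 0.05554439127445221), (0.02945864386856556, 0.011999630369246006), 77.31143951416016)
```

>>> arm_command(
  series=[
    {"rx": 0,"ry": 0,"rz": 2,"dx": 0,"dy": 0,"dz": 0,"jaw": 0},
    {"rx": 0,"ry": 0,"rz": 4,"dx": 0,"dy": 0,"dz": 0,"jaw": 0},
    {"rx": 0,"ry": 0,"rz": 4,"dx": 0,"dy": 0,"dz": 0,"jaw": 0},
    {"rx": 0,"ry": 0,"rz": 4,"dx": 0,"dy": 0,"dz": 0,"jaw": 0},
    {"rx": 0,"ry": 0,"rz": 4,"dx": 0,"dy": 0,"dz": 0,"jaw": 0},
    {"rx": 0,"ry": 0,"rz": 4,"dx": 0,"dy": 0,"dz": 0,"jaw": 0},
    {"rx": 0,"ry": 0,"rz": 4,"dx": 0,"dy": 0,"dz": 0,"jaw": 0},
    {"rx": 0,"ry": 0,"rz": 4,"dx": 0,"dy": 0,"dz": 0,"jaw": 0},
    {"rx": 0,"ry": 0,"rz": 2,"dx": 0,"dy": 0,"dz": 0,"jaw": 0},
    {"rx": 0,"ry": 0,"rz": 0,"dx": 0,"dy": 0,"dz": 0,"jaw": 0},
    {"rx": 0,"ry": 0,"rz": 0,"dx": 0,"dy": 0,"dz": 0,"jaw": 0},
    {"rx": 0,"ry": 0,"rz": 0,"dx": 0,"dy": 0,"dz": 0,"jaw": 0},
  ],
)

```text
clock: 20.8
eef_pos: [0.6236, 0.0655, 0.0529]
orientation: [2.246, 2.194, 0.008]
wrist_force: [8.1, 2.8, -9.8]
gripper_width: 0.157
grip_force: 30.0
```

```bash
python3 k.py
python3 - <<'E'
import cv2,glob,os,numpy as np
w=sorted(glob.glob('pics/k_wrist*'),key=os.path.getmtime)[-1]; s=sorted(glob.glob('pics/k_scene*'),key=os.path.getmtime)[-1]
a=cv2.imread(w)[170:330,150:360]; b=cv2.imread(s)[150:260,180:325]
cv2.imwrite('pics/l.png',np.hstack([cv2.resize(a,(400,305),interpolation=2),cv2.resize(b,(400,305),interpolation=2)]))
E
```

```text
eef [0.6236 0.0655 0.0529] toolx [0.023 1.    0.002] tooly [ 1.    -0.023  0.004] z [ 0.005  0.002 -1.   ] shift cm [-0.25 -0.04 -2.71] t 20.8 q7 -0.43 F [ 8.1  2.8 -9.8] w 0.157 29.997961618937552
turned 71.73186309780158 [ 0.53 -1.84  0.02]
wrist bar 3641 ((0.6242961883544922, 0.07475735247135162), (0.03509916365146637, 0.03322223201394081), 36.01442337036133)
scene weight head 60 ((0.5718319416046143, -0.0774097666144371), 0.011558371596038342) 0.1321806492551102
```

View pics/l.png

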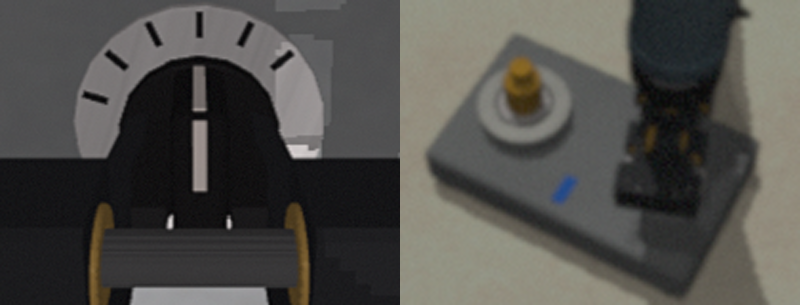

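The pointer line at (199,90) sits on the fourth tick counted from the rest tick at (95,98), which is the third click. The tool has turned 71.7°, and the weight stands centred on the pan. I'll hand in.

```bash
python3 -c "
from plant import env
print(env.close_job())"
```

```text
the job is handed in; nothing more can be done
None
```

I handed the job in at about 21 s of robot time: the brass weight stands free on the pan, about 1–3 mm off centre, with the pan sunk about 6.3 mm. The knob is held at the third click (71.7°), and I never moved near the small weight, drop bottle or lens case. The hand-in returned no verdict.

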